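# Hold a glass marble on its viewing tray over the light pad

## Task

Find the one round marble among the rod offcuts in the yellow bin and set it in the ring pocket of the viewing tray while the tray stands on the bench. Then lift the tray by its upright fin, keep it level so that the marble stays in its pocket, and hold it still and level about 12 cm above the light pad with the marble over the middle of the pad; finish while still holding it there, with nothing put down. Leave the other glass in the bin and do not disturb the brass pan or the graphite paddle.

Things in the scene. Friction and masses are not known exactly. Their poses are not given: they have to be found in the camera images.
- marble_center (a point): Centre of the marble: a green glass ball 34 mm in diameter, about 50 g, loose on the floor of the bin; it rolls if bumped. The only ball in the bin.
- bin: Open yellow plastic bin fixed to the bench, outside 240 (x) by 180 (y) by 45 mm high, walls 4 mm, inner floor 4 mm above the bench. Stands on the left or on the right of the tray. Origin: centre of its underside.
- tray: Loose viewing tray, about 260 g, flat on the bench: clear plate 150 x 70 x 6 mm with low dark steel rails (10 mm above the underside). Origin: on the underside below the fin's middle. Own x: along the plate from fin to pocket (plate spans x -60 to +90, y -35 to +35 mm); z up when level. Centre of mass, with marble, within 25 mm of the fin's middle along x.
- tray_grip (a point): Grip point of the tray: middle of the upright dark steel fin, 36 mm above the tray's underside, at tray x = 0, y = 0. The fin is 40 mm long (tray x), 12 mm thick (tray y: close the fingers along tray y) and stands from 6 to 56 mm above the underside.
- tray_pocket (a point): Where the marble's centre is when it lies mid-pocket: tray x = +60 mm, y = 0, 23 mm above the tray's underside. The pocket is a dark steel ring on the plate, 32 mm inside, 40 mm outside diameter, only 3 mm high; the marble has about 6 mm of play each way in it and rolls over the rim if tipped some 30 degrees.
- pad_middle (a point): Middle of the lit top face of the light pad: a flat box 200 (x) by 160 (y) by 12 mm, white face in a grey frame, fixed on the bench on the other side of the tray from the bin. This point is 12 mm above the bench.
- rod_a: Loose offcut of green glass rod with round ends, 95 mm long over all, 10 mm thick, lying flat in the bin near its far wall. Origin: middle of its length, on its underside (as it starts); its own x axis runs along it.
- rod_b: Loose offcut of green glass rod with round ends, 85 mm long over all, 10 mm thick, lying flat in the bin near the wall towards the robot. Origin: middle of its length, on its underside (as it starts); its own x axis runs along it.
- rod_c: Loose offcut of green glass rod with round ends, 100 mm long over all, 8 mm thick, lying flat in the bin near its left wall. Origin: middle of its length, on its underside (as it starts); its own x axis runs along it.
- rod_d: Loose offcut of green glass rod with round ends, 80 mm long over all, 10 mm thick, lying flat in the bin near its right wall. Origin: middle of its length, on its underside (as it starts); its own x axis runs along it.
- gem: Loose flat green glass cabochon, 28 mm across and 10 mm high, in the bin's corner nearest the robot on the right. Origin: centre of its underside.
- pan: Bystander: open brass pan, 124 mm across (about 200 mm over its two side handles), 60 mm high, loose on the bench beyond the tray. Origin: centre of its underside.
- paddle: Bystander: graphite paddle, loose, lying flat on the bench beyond the pad or the bin: blade 90 by 70 by 12 mm with a 100 mm round wooden handle, 12 mm thick. Origin: middle of the blade's edge where the handle begins, on the underside; x points into the blade.
- marble: The marble itself (see point marble_center, which is the one to use: this body's axes turn as it rolls).

How it is judged:
By the outcome, as a careful person would: the job done as asked, in the order asked, and still so for the second after the job is handed in, while the arm keeps its last pose, push and grip.
It also fails if it takes over 59 s, if anything falls off the work surface, if the arm or the gripper's body presses on something with over 40 N, if the wrist force passes 120 N, or if a joint passes its speed limit or range.

## Robot

A 6-joint arm with a two-finger parallel gripper is mounted at the origin on the work surface. World frame = base frame: x ahead of the robot, y to its left, z up, the work surface at z = 0. Lengths are in m, angles in rad, forces in N, time in s.
With the tool pointing down it reaches from about 0.25 to 0.775 m from the base axis. Payload 4 kg.
Tool frame: the origin (TCP) lies midway between the tips of the shut fingers; the grasp point (between the pads) lies env.hold_point_z behind it (env.hold_point_z is the distance from the TCP to the grasp point, in m); z points along the fingers, y is the line along which they close (so a half turn about z gives the same grasp; the last joint's range is limited). The gripper opens to 85 mm and grips with 20 to 120 N. Pads are 22 mm wide; open, the fingers measure 114 mm over their backs; the gripper's body (76 mm by 85 mm) begins 54 mm behind the grasp point. The pads swing forward as they close: fully open they stand 13 mm farther back than shut.
Start: joints at [-1.283, 0.087, 1.371, -0, 1.684, -0.103], TCP at [0.21, -0.509, 0.231] pointing down, gripper open.
Joint ranges: [-3.1, 3.1], [-0.76, 2.03], [0.27, 2.55], [-1.08, 4.22], [0.17, 2.65], [-2.57, 2.57]. Speed limits (rad/s): [2.79, 2.79, 3.14, 3.14, 3.14, 3.14].

## Interface

Orientations are given as a rotation vector (axis times angle).
In Python, from plant import env gives the robot as it stands. Calls block until the motion is done:
- env.reach(position, orientation): joint-space move of the TCP to a pose.
- env.move_l(position, orientation=None, feed=0.15): straight line of the TCP; orientation=None keeps the orientation; feed is the mean speed in m/s.
- env.set_joints(angles): joint-space move.
- env.move_gripper(opening): finger opening in m; the grip force is fixed at half the most; returns when the fingers have stopped.
- env.dwell(seconds).
- env.ik(position, orientation): joint angles nearest the present ones, or None.
- env.grab_frame(name): name is "side" or "top" or "wrist"; returns a dict with "frame" (400x640x3 uint8, red, green, blue), "vfov" (degrees; the focal length in pixels is half the picture's height over the tangent of half this angle, whatever the lens; pixels are square), "cx", "cy" (the principal point, pixels), "R" (3x3) and "t" (3): a world point X has camera coordinates R X + t. Camera axes: x right, y down, z forward; pixel columns grow to the right and rows downward; lengths in m; the calibration is good to about 2 mm. A picture is of the moment at which its call begins. There is no depth.
A pose or a line that the arm cannot do raises env.Unreachable and nothing moves.
- env.hand_in(): hands the job in; it is judged then, once.
Trained networks look in the newest picture that a camera, given by its name, has taken for a name from the list of things; names that differ only in an ending like _2 or _b are one class to them, and where a whole thing is asked for, a point or a joint stands for the part that bears it (a point fixed in the world has none). Each returns a list of dicts, best first, with "conf" (0 to 1); they miss things now and then, are a little off and sometimes report something else, mostly with a low value. They report only what shows in the picture. A call takes as long as a camera call.
- env.spot_in(name, camera): "pixel" ([row, column] in pixels, amid what is visible of it).
- env.pinpoint(name, camera): "pixel" ([row, column] in pixels: a listed point, or the origin of a listed thing).
Readings, each from a call of its own:
- env.read_t(): time.
- env.read_joint_positions(): joint angles.
- env.read_joint_velocities(): joint speeds.
- env.read_tau(): joint torques, N m.
- env.read_ee_pos(): TCP position.
- env.read_eef_rot(): TCP orientation.
- env.read_ft_force(): force on the tool from outside, world axes, zero at the start.
- env.read_wrist_torque(): the same for the moment, N m.
- env.read_grip_width(): finger opening in m.
- env.read_finger_force(): force on a finger pad.
Only numpy, scipy, OpenCV 4.12 (cv2) and the standard library are available. Lean on these libraries where they do the work, as an engineer would, in place of code of your own. Each camera call takes 0.05 s, during which the arm holds its last target. There are 200 camera calls.

## Working session

There is one attempt and no reset: what is moved stays moved. The work goes in short steps, each a Python script; the robot and the scene stay as the last script left them, time stands still between calls to the robot, and variables do not carry over. Pictures are saved under pics/ and viewed, at most 10 in all, crops included, and the job is handed in when it is done.

```bash
ls; mkdir -p pics; cat > h.py <<'E'
from plant import env
import numpy as np, cv2
from scipy.spatial.transform import Rotation as Ro
def snap(c,fn=None):
    f=env.grab_frame(c)
    if fn: cv2.imwrite('pics/'+fn,f['frame'][:,:,::-1])
    return f
def ray(f,px):
    F=f['frame'].shape[0]/2/np.tan(np.radians(f['vfov'])/2)
    d=np.array([(px[1]-f['cx'])/F,(px[0]-f['cy'])/F,1.])
    R=np.array(f['R']);t=np.array(f['t'])
    return -R.T@t, R.T@d
def onz(f,px,z):
    o,d=ray(f,px); return o+d*(z-o[2])/d[2]
def proj(f,X):
    F=f['frame'].shape[0]/2/np.tan(np.radians(f['vfov'])/2)
    c=np.array(f['R'])@X+np.array(f['t']); return np.array([f['cy']+F*c[1]/c[2],f['cx']+F*c[0]/c[2]])
def tri(obs):
    A=np.zeros((3,3));b=np.zeros(3)
    for f,p in obs:
        o,d=ray(f,p); d/=np.linalg.norm(d); M=np.eye(3)-np.outer(d,d); A+=M;b+=M@o
    return np.linalg.solve(A,b)
def down(yaw): # tool z down; tool y axis (closing) at world angle yaw
    y=np.array([np.cos(yaw),np.sin(yaw),0]);z=np.array([0,0,-1.]);x=np.cross(y,z)
    return Ro.from_matrix(np.c_[x,y,z]).as_rotvec()
E
python3 - <<'E'
from h import *
print(env.hold_point_z)
Z=dict(marble_center=.021,tray_grip=.036,tray_pocket=.023,tray=0,pad_middle=.012,bin=0,rod_a=.004,rod_b=.004,rod_c=.004,rod_d=.004,gem=.004,pan=0,paddle=0)
for c in('top','side'):
    f=snap(c,c+'0.png')
    print(c,-np.array(f['R']).T@f['t'],f['vfov'])
    for n,z in Z.items():
        for r in env.pinpoint(n,c)[:2]: print(n,np.round(r['pixel'],1),round(r['conf'],2),np.round(onz(f,r['pixel'],z),3))
E
```

```text
pics
0.0187
top [ 0.47557603 -0.01775699  1.16989801] 49.63937080482421
marble_center [214.1 423.9] 0.46 [ 0.52  -0.266  0.021]
tray_grip [228.4 322.3] 0.98 [0.489 0.003 0.036]
tray_pocket [207.9 327.4] 0.89 [ 0.543 -0.012  0.023]
tray_pocket [228.4 320.2] 0.32 [0.49  0.009 0.023]
tray [229.5 321.1] 0.9 [0.487 0.007 0.   ]
tray [225.7 416.8] 0.7 [ 0.49 -0.25  0.  ]
pad_middle [249.2 231.5] 0.95 [0.441 0.248 0.012]
bin [224.8 417.2] 0.87 [ 0.492 -0.251  0.   ]
rod_a [196.7 411. ] 0.63 [ 0.568 -0.237  0.004]
rod_a [212.5 441.5] 0.57 [ 0.523 -0.317  0.004]
rod_b [196.7 411. ] 0.63 [ 0.568 -0.237  0.004]
rod_b [212.5 441.5] 0.57 [ 0.523 -0.317  0.004]
rod_c [196.7 411. ] 0.63 [ 0.568 -0.237  0.004]
rod_c [212.5 441.5] 0.57 [ 0.523 -0.317  0.004]
rod_d [196.7 411. ] 0.63 [ 0.568 -0.237  0.004]
rod_d [212.5 441.5] 0.57 [ 0.523 -0.317  0.004]
gem [130.8 416.2] 0.66 [ 0.748 -0.259  0.004]
gem [249.7 447.7] 0.45 [ 0.424 -0.328  0.004]
pan [121.9 316.6] 0.67 [0.783 0.012 0.   ]
paddle [133.  416.3] 0.91 [ 0.743 -0.26   0.   ]
side [0.1342077  0.77436353 1.05965264] 47.65391912209166
marble_cen
[... 185 characters left out ...]
  ]
tray [176.2 399.1] 0.66 [ 0.397 -0.254  0.   ]
pad_middle [295.4 316.1] 0.63 [0.434 0.26  0.012]
bin [163.4 370.6] 0.61 [ 0.504 -0.269  0.   ]
rod_a [221.8 338. ] 0.69 [0.492 0.008 0.004]
rod_a [175.5 399.9] 0.51 [ 0.395 -0.255  0.004]
rod_b [221.8 338. ] 0.69 [0.492 0.008 0.004]
rod_b [175.5 399.9] 0.51 [ 0.395 -0.255  0.004]
rod_c [221.8 338. ] 0.69 [0.492 0.008 0.004]
rod_c [175.5 399.9] 0.51 [ 0.395 -0.255  0.004]
rod_d [221.8 338. ] 0.69 [0.492 0.008 0.004]
rod_d [175.5 399.9] 0.51 [ 0.395 -0.255  0.004]
gem [156.8 398.5] 0.6 [ 0.431 -0.336  0.004]
pan [164.2 367.7] 0.62 [ 0.511 -0.261  0.   ]
pan [196.2 249.2] 0.6 [0.79  0.035 0.   ]
paddle [143.4 310.2] 0.96 [ 0.734 -0.27   0.   ]
```

```bash
python3 - <<'E'
import cv2
a=cv2.imread('pics/top0.png')[80:300,180:480]; cv2.imwrite('pics/c0.png',cv2.resize(a,None,fx=2.6,fy=2.6,interpolation=cv2.INTER_CUBIC))
a=cv2.imread('pics/side0.png')[110:260,260:460]; cv2.imwrite('pics/c1.png',cv2.resize(a,None,fx=4,fy=4,interpolation=cv2.INTER_CUBIC))
E
```

```text
(no output)
```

View pics/c0.png

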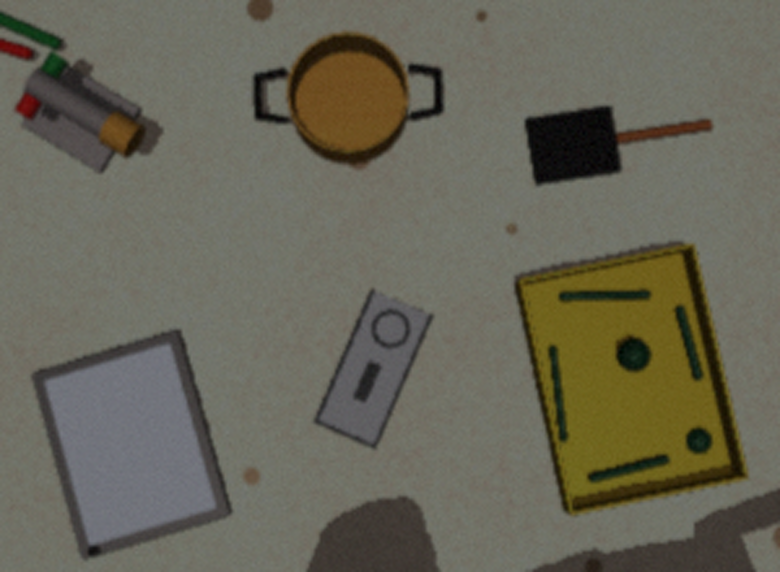

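View pics/c1.png

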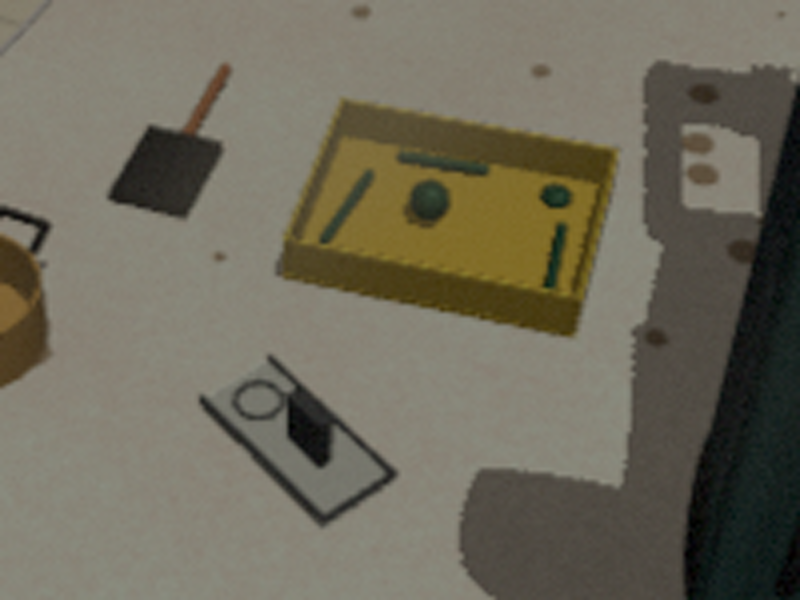

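```bash
cat >> h.py <<'E'
def best(p,yaw):
    q0=np.array(env.read_joint_positions()); o=[]
    for k in(-1,0,1):
        q=env.ik(p,down(yaw+k*np.pi))
        if q is not None: o.append((abs(np.array(q)-q0).max(),yaw+k*np.pi))
    return min(o)[1]
E
python3 - <<'E'
from h import *
ft=snap('top');fs=snap('side')
def green(f,c,r=14):
    a=f['frame'].astype(float);y,x=np.mgrid[:400,:640]
    m=(a[...,0]<a[...,1]*0.9)&(np.hypot(y-c[0],x-c[1])<r)
    n,l,s,ce=cv2.connectedComponentsWithStats(m.astype(np.uint8)); k=1+np.argmax(s[1:,4])
    print(s[k]); return ce[k][::-1]
a=green(ft,(216,423.5));b=green(fs,(160,367.5))
print(a,b,onz(ft,a,.021),onz(fs,b,.021),tri([(ft,a),(fs,b)]))
P=onz(ft,a,.021)
yaw=best([P[0],P[1],.2],np.pi/4);print(yaw)
env.reach([P[0]-.0,P[1],.2],down(yaw))
f=snap('wrist','w1.png')
for r in env.pinpoint('marble_center','wrist')[:3]: print(r,onz(f,r['pixel'],.021))
print(proj(f,P),env.read_t(),env.read_ee_pos())
E
```

```text
[418 211  12  11 104]
[363 156   9   8  52]
[215.97115385 423.39423077] [159.26923077 367.25      ] [ 0.51474252 -0.26444803  0.021     ] [ 0.51436205 -0.26180645  0.021     ] [ 0.515157   -0.2649576   0.01799192]
0.7853981633974483
{'pixel': [178.5, 325.7], 'conf': 0.96} [ 0.51609396 -0.25967803  0.021     ]
{'pixel': [107.7, 346.5], 'conf': 0.53} [ 0.47617249 -0.18793098  0.021     ]
[180.52046281 322.01202808] 3.0583 [ 0.51421776 -0.26550215  0.20016607]
```

View pics/w1.png

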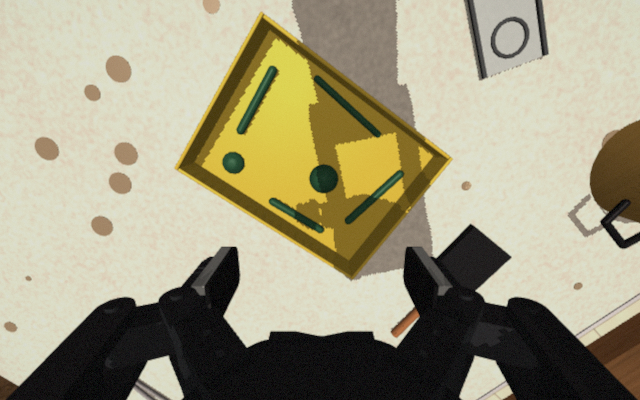

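```bash
python3 - <<'E'
from h import *
P=np.array([.515,-.263]);o=down(np.pi/4)
env.move_gripper(.056)
env.move_l([*P,.06],o,feed=.15)
env.move_l([*P,.005],o,feed=.06)
print(env.read_ft_force())
env.move_gripper(.028)
print(env.read_grip_width(),env.read_finger_force())
env.move_l([*P,.14],o,feed=.12)
print(env.read_grip_width(),env.read_finger_force(),env.read_t())
f=snap('wrist','w2.png');ft=snap('top','t2.png');fs=snap('side')
for n,z in dict(tray_grip=.036,tray_pocket=.023,tray=0).items():
  for c,g in(('top',ft),('side',fs),('wrist',f)):
    for r in env.pinpoint(n,c)[:1]: print(n,c,np.round(r['pixel'],1),round(r['conf'],2),onz(g,r['pixel'],z))
E
```

```text
[-0.16343117  0.02218289 -0.06842733]
0.03143924603514524 59.21937346458435
0.030728331023476465 59.33798611164093 7.2417
tray_grip top [229.4 325. ] 0.9 [ 0.48638797 -0.00371813  0.036     ]
tray_grip side [216.4 337. ] 0.62 [0.49269327 0.01420312 0.036     ]
tray_pocket top [206.7 326.7] 0.64 [ 0.54650985 -0.00977022  0.023     ]
tray_pocket side [204.8 323.6] 0.68 [ 0.55333679 -0.0184596   0.023     ]
tray_pocket wrist [ 18.5 568.3] 0.64 [ 0.55046167 -0.01599924  0.023     ]
tray top [229.6 319. ] 0.82 [0.48663957 0.01293214 0.        ]
tray side [219.4 333.3] 0.79 [0.51021418 0.00288051 0.        ]
```

View pics/w2.png

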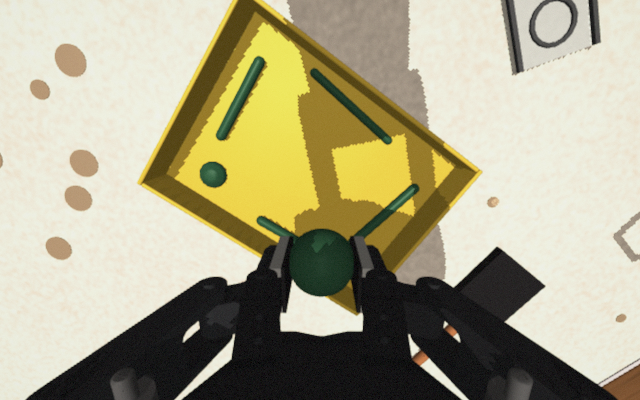

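```bash
python3 - <<'E'
from h import *
env.dwell(.3)
print(env.read_grip_width(),env.read_finger_force(),env.read_t())
f=snap('wrist')
a=f['frame'].astype(float);m=((a[...,1]>a[...,0]*1.4)&(a[...,1]>20)).astype(np.uint8);m[:, :270]=0;m[:,370:]=0;m[:220]=0
n,l,s,ce=cv2.connectedComponentsWithStats(m);k=1+np.argmax(s[1:,4]);print(s[k],ce[k])
c=max(cv2.findContours((l==k).astype(np.uint8),0,1)[0],key=len);(x,y),r=cv2.minEnclosingCircle(c);print(x,y,r)
F=200/np.tan(np.radians(f['vfov'])/2)
o,d=ray(f,(y,x)); dist=np.linalg.norm(d)*.017*F/r
p=o+d/np.linalg.norm(d)*dist; print('ball',p,'tcp',env.read_ee_pos(),'cam',o)
ft=snap('top');fs=snap('side')
tri_=[]
for c,g in(('top',ft),('side',fs)):
    r=env.pinpoint('marble_center',c)[0];print(c,r);tri_.append((g,r['pixel']))
print(tri(tri_))
E
```

```text
0.030965884604384323 59.3377947807312 8.1417
[ 270  220   84   76 3680] [318.84347826 260.15054348]
309.8741149902344 249.8740997314453 49.82383728027344
ball [ 0.49163709 -0.24543185  0.19609638] tcp [ 0.51500966 -0.262998    0.14003354] cam [ 0.46344357 -0.21185169  0.2828252 ]Traceback (most recent call last):
  File "<stdin>", line 14, in <module>
IndexError: list index out of range
```

```bash
python3 - <<'E'
from h import *
f=snap('wrist')
F=200/np.tan(np.radians(f['vfov'])/2)
h=cv2.HoughCircles(cv2.GaussianBlur(f['frame'][215:305,270:375,1],(3,3),0),cv2.HOUGH_GRADIENT,1,20,param1=60,param2=12,minRadius=27,maxRadius=42);print(h)
for (y,x,r) in [(262,322,34)]:
    o,d=ray(f,(y,x)); p=o+d/np.linalg.norm(d)*(np.linalg.norm(d)*.017*F/r)
    R=Ro.from_rotvec(env.read_eef_rot()).as_matrix();t=np.array(env.read_ee_pos())
    print('ball',p,'in tool',R.T@(p-t),'px of hold',proj(f,t-R[:,2]*.0187),'cam in tool',R.T@(o-t))
    # ball at given tool-z, along ray
    for z in(0,-.01,-.02):
        dt=R.T@d;ot=R.T@(o-t);print(z,ot+dt*(z-ot[2])/dt[2])
print([env.read_grip_width() for _ in range(4)],env.read_t())
E
```

```text
[[[50.5 46.5 33.5]]]
ball [ 0.51315173 -0.26088296  0.157427  ] in tool [ 0.0028034   0.00019473 -0.01744235] px of hold [268.2937714  321.61336911] cam in tool [ 0.0726245  -0.00028467 -0.14281986]
0 [-0.00691001  0.00026143  0.        ]
-0.01 [-0.00134114  0.00022319 -0.01      ]
-0.02 [ 0.00422772  0.00018495 -0.02      ]
[0.03103185188059385, 0.03103185188059385, 0.03103185188059385, 0.03103185188059385] 8.3917
```

```bash
python3 - <<'E'
from h import *
P=[.549,-.014]
yaw=best([*P,.2],np.radians(67));print(yaw)
env.reach([*P,.2],down(yaw))
env.dwell(.3)
f=snap('wrist','w3.png')
for n,z in dict(tray_grip=.036,tray_pocket=.023,tray=0).items():
    for r in env.pinpoint(n,'wrist')[:2]: print(n,np.round(r['pixel'],1),round(r['conf'],2),onz(f,r['pixel'],z))
print(env.read_grip_width(),env.read_t())
import pickle;pickle.dump(f,open('w3.pkl','wb'))
E
```

```text
1.1693705988362009
tray_grip [126.5 323.4] 0.74 [0.49239821 0.01172897 0.036     ]
tray_pocket [182.8 323.9] 0.77 [ 0.55176011 -0.01269101  0.023     ]
tray_pocket [352.6 224.2] 0.58 [ 0.72347574 -0.23891699  0.023     ]
tray [126.8 325.3] 0.9 [0.49481125 0.01348    0.        ]
0.031133455940085996 9.9
```

View pics/w3.png

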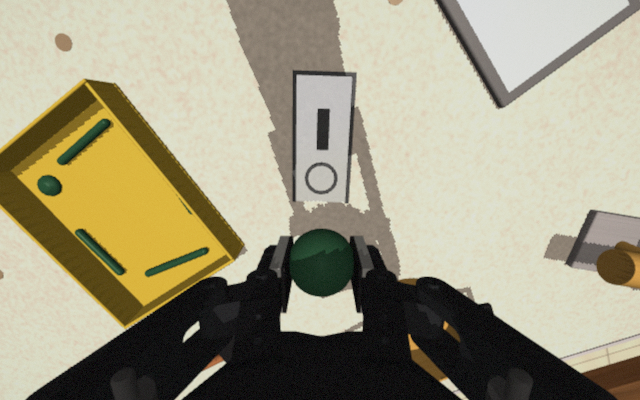

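```bash
python3 - <<'E'
from h import *
import pickle;f=pickle.load(open('w3.pkl','rb'))
g=cv2.cvtColor(f['frame'],cv2.COLOR_RGB2GRAY)
h=cv2.HoughCircles(cv2.resize(g[155:203,295:350],None,fx=4,fy=4,interpolation=cv2.INTER_CUBIC),cv2.HOUGH_GRADIENT,1,200,param1=80,param2=15,minRadius=45,maxRadius=75)[0][0]
ring=(155+h[1]/4,295+h[0]/4);print(ring,h[2]/4)
m=(g[100:160,308:340]<70).astype(np.uint8);n,l,s,ce=cv2.connectedComponentsWithStats(m);k=1+np.argmax(s[1:,4])
rr=cv2.minAreaRect(np.argwhere(l==k)[:,::-1].astype(np.float32));print(s[k],rr)
fin=(100+rr[0][1],308+rr[0][0])
A=onz(f,ring,.009)[:2];B=onz(f,fin,.050)[:2]
C=[onz(f,p,.010)[:2] for p in((71.5,293.5),(73,355.5))]
d=A-B;print('ring',A,'fin',B,'dist',np.linalg.norm(d),'yaw',np.degrees(np.arctan2(d[1],d[0])))
e=C[1]-C[0];print('end',C,np.linalg.norm(e),'yaw',np.degrees(np.arctan2(e[1],e[0]))-90)
# long rails
for p,q in(((71.5,293.5),(200,294.5)),((73,355.5),(201,347.5))):
    a,b=onz(f,p,.01),onz(f,q,.01);w=b-a;print(np.linalg.norm(w),np.degrees(np.arctan2(w[1],w[0])))
E
```

```text
(np.float32(178.375), np.float32(321.125)) 15.925
[  9   9  12  40 436] ((14.5, 28.5), (10.761615753173828, 39.459259033203125), 2.6025619506835938)
ring [ 0.54841699 -0.01478211] fin [0.49337597 0.01019557] dist 0.06044335416006042 yaw -24.408594699728326
end [array([0.42695652, 0.00428374]), array([0.45491389, 0.06596282])] 0.06771945008352996 yaw -24.38343611339927
0.14633289259440374 -24.223729374618948
0.1461898317362969 -25.01478897793152
```

```bash
python3 - <<'E'
from h import *
yt=np.radians(-24.4);tx=np.array([np.cos(yt),np.sin(yt)])
P=np.array([.5484,-.0148])+.002*tx
o=down(yt+np.pi/2)
env.move_l([*P,.2],o); env.move_l([*P,.04],o,feed=.12)
f0=np.array(env.read_ft_force())
env.move_l([*P,.012],o,feed=.05)
for z in(.010,.0085,.0075):
    env.move_l([*P,z],o,feed=.02); d=np.array(env.read_ft_force())-f0; print(z,d)
    if d[2]>1.5: break
env.dwell(.2)
env.move_gripper(.050); env.dwell(.2)
env.move_l([*P,.1],o,feed=.1)
env.move_l([*(P+.0*tx),.2],o,feed=.2)
f=snap('wrist','w4.png');ft=snap('top')
for c,g in(('wrist',f),('top',ft)):
  for r in env.pinpoint('marble_center',c)[:1]: print(c,r,onz(g,r['pixel'],.023))
print(env.read_t())
c=f['frame'][40:230,230:420,::-1];cv2.imwrite('pics/c4.png',cv2.resize(c,None,fx=3,fy=3))
E
```

```text
0.01 [ 0.3007054   0.23889488 -0.33219825]
0.0085 [-0.54287303  1.30893347  0.8735442 ]
0.0075 [-3.13329209  1.25134777  4.85873814]
wrist {'pixel': [181.1, 324.2], 'conf': 0.61} [ 0.55029172 -0.0119563   0.023     ]
top {'pixel': [132.6, 414.2], 'conf': 0.65} [ 0.73867237 -0.24992857  0.023     ]
15.7417
```

View pics/c4.png

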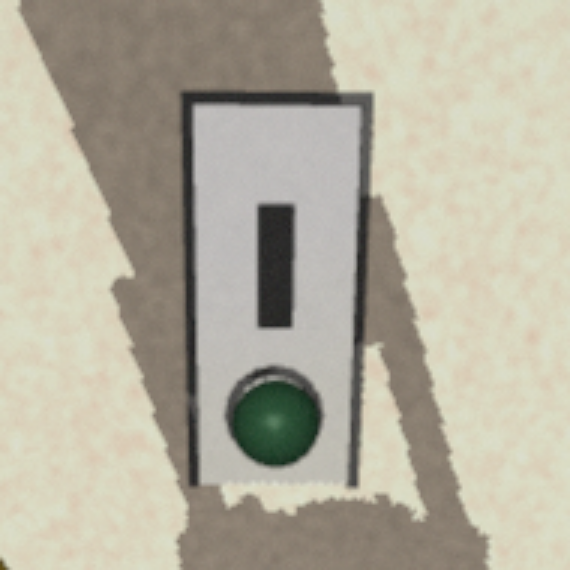

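```bash
python3 - <<'E'
from h import *
yt=np.radians(-24.4);tx=np.array([np.cos(yt),np.sin(yt)]);o=down(yt+np.pi/2)
# pad from top picture and wrist
ft=snap('top');g=cv2.cvtColor(ft['frame'],cv2.COLOR_RGB2GRAY)
b=ft['frame'].astype(int);m=((b[...,2]>b[...,0])&(g>g[240:260,220:240].mean()*.8)).astype(np.uint8)
m[:180]=0;m[:,280:]=0;n,l,s,ce=cv2.connectedComponentsWithStats(m);k=l[250,231]
rr=cv2.minAreaRect(np.argwhere(l==k)[:,::-1].astype(np.float32));print(s[k],rr)
print('pad rect',onz(ft,rr[0][::-1],.012),'corners',onz(ft,(250.4,230.8),.012))
B=np.array([.4934,.0102])
env.move_gripper(.085)
env.move_l([*B,.13],o); env.move_l([*B,.0173],o,feed=.1)
env.move_gripper(0.0)
print(env.read_grip_width(),env.read_finger_force(),env.read_ft_force())
f0=np.array(env.read_wrist_torque())
env.move_l([*B,.022],o,feed=.02);env.dwell(.2)
env.move_l([*B,.10],o,feed=.06);env.dwell(.2)
print(env.read_grip_width(),env.read_ft_force(),np.array(env.read_wrist_torque())-f0,env.read_t())
snap('wrist','w5.png')
f=snap('side');c=f['frame'][110:260,260:460,::-1];cv2.imwrite('pics/c5.png',cv2.resize(c,None,fx=4,fy=4))
E
```

```text
[ 198  212   65   77 3338] ((229.4151153564453, 250.4528045654297), (66.48250579833984, 51.09812545776367), 74.05460357666016)
pad rect [0.43753492 0.25367237 0.012     ] corners [0.43757679 0.24994992 0.012     ]
0.011560389940878081 59.149104952812195 [-2.73105690e-01  7.14960873e-04  9.57589151e-01]
0.01125274607960784 [-0.20436969 -1.24087696 -2.75129127] [-0.02783147  0.10293345  0.04144999] 21.175
```

View pics/c5.png

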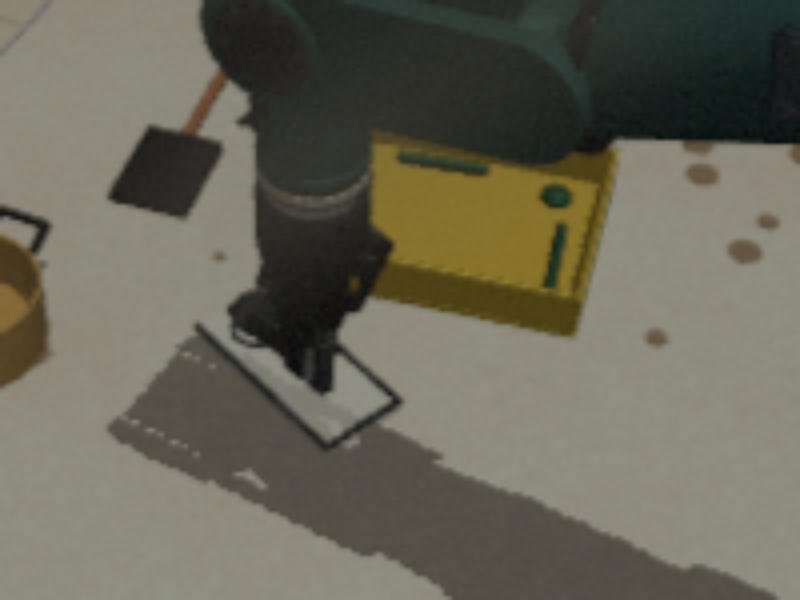

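View pics/w5.png

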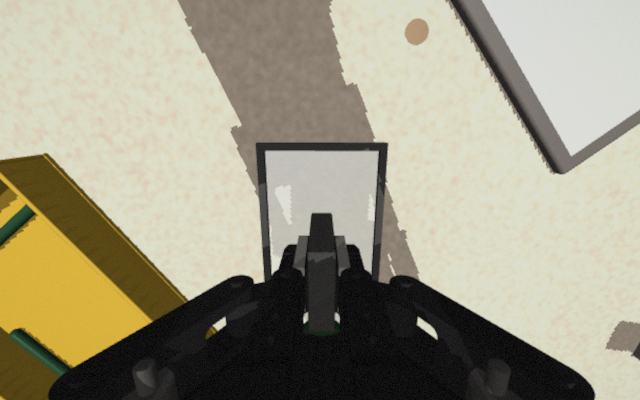

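```bash
cat > lv.py <<'E'
from h import *
def level():
    f=snap('wrist');g=cv2.cvtColor(f['frame'],cv2.COLOR_RGB2GRAY).astype(float)
    t=np.array(env.read_ee_pos());R=Ro.from_rotvec(env.read_eef_rot()).as_matrix()
    tz=-R[:,2];tx=-R[:,0];ty=np.cross(tz,tx);O=t+R[:,2]*.0187-tz*.036+tz*.0  # hold->underside
    O=t-tz*.0173
    for p in(0,3,-3): # pitch about ty through grip
        Q=Ro.from_rotvec(ty*np.radians(p)).as_matrix();G=O+tz*.036
        print(p,[np.round(proj(f,G+Q@(O+tx*-.060+ty*s*.035+tz*.010-G)),1) for s in(1,-1)])
    for c in(275,300,345,370):  # darkest rail row
        col=g[120:200,c-2:c+3].mean(1);print(c,120+np.argmin(col),end=' ')
    print()
    return f
E
python3 - <<'E'
from lv import *
level()
yt=np.radians(-24.4);tx=np.array([np.cos(yt),np.sin(yt)]);o=down(yt+np.pi/2)
B=np.array([.4934,.0102]);T=np.array([.4376,.2515])-.06*tx;print(T)
env.move_l([*B,.1493],o,feed=.08)
env.move_l([*T,.1493],o,feed=.08);env.dwell(.5)
f=level();cv2.imwrite('pics/w6.png',f['frame'][:,:,::-1])
for c in('side','top'):
    g=snap(c,c+'6.png')
    for n in('marble_center','tray_pocket','tray_grip','pad_middle'):
        for r in env.pinpoint(n,c)[:1]: print(c,n,np.round(r['pixel']),round(r['conf'],2),onz(g,r['pixel'],dict(marble_center=.155,tray_pocket=.155,tray_grip=.168,pad_middle=.012)[n]))
print(env.read_grip_width(),env.read_ft_force(),env.read_ee_pos(),env.read_t())
a=cv2.imread('pics/side6.png')[180:340,220:420];a=cv2.resize(a,None,fx=3,fy=3)
b=cv2.imread('pics/top6.png')[170:330,160:320];b=cv2.resize(b,None,fx=3,fy=3)
cv2.imwrite('pics/c6.png',np.hstack([a,b])[:,:]);print(np.hstack([a,b]).shape)
E
```

```text
0 [array([141.6, 387.7]), array([141.6, 254.8])]
3 [array([139.6, 389.3]), array([139.6, 253.2])]
-3 [array([143.8, 386.2]), array([143.8, 256.3])]
275 143 300 143 345 147 370 145 
[0.38295898 0.27628627]
0 [array([141.5, 387.7]), array([141.5, 254.8])]
3 [array([139.5, 389.2]), array([139.6, 253.2])]
-3 [array([143.8, 386.2]), array([143.8, 256.3])]
275 143 300 143 345 143 370 143 
side marble_center [262. 312.] 0.39 [0.44367874 0.25369025 0.155     ]
side tray_pocket [262. 312.] 0.65 [0.44245817 0.25498335 0.155     ]
side tray_grip [274. 331.] 0.67 [0.3834927  0.27290372 0.168     ]
side pad_middle [294. 316.] 0.89 [0.43717653 0.25569967 0.012     ]
top marble_center [254. 219.] 0.51 [0.43417492 0.24547321 0.155     ]
top tray_pocket [255. 215.] 0.72 [0.43321543 0.25325915 0.155     ]
top tray_grip [276. 207.] 0.9 [0.38434701 0.26871012 0.168     ]
top pad_middle [249. 230.] 0.93 [0.44052122 0.2507255  0.012     ]
0.011206312410146949 [ 0.51334691  0.05809846 -4.45666869] [0.38296923 0.27627882 0.14929547] 26.8917
(480, 1080, 3)
```

```bash
python3 -c "
import cv2;a=cv2.imread('pics/c6.png');cv2.imwrite('pics/c6b.png',cv2.resize(a,(800,356)))"
```

```text
(no output)
```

View pics/c6b.png

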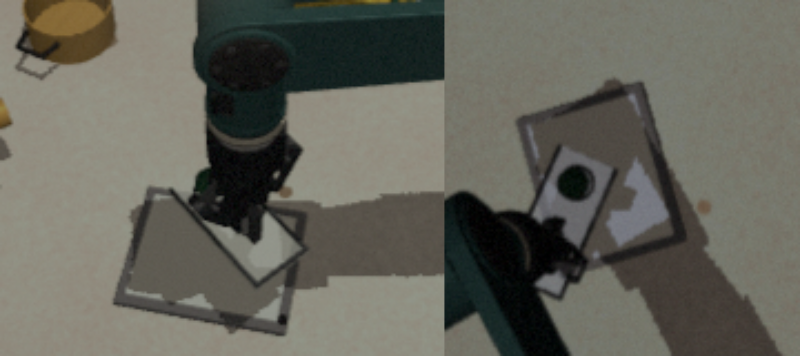

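```bash
python3 -c "
from h import *
env.dwell(.3);print(env.read_joint_velocities(),env.read_grip_width());print(env.hand_in())"
```

```text
[ 5.10365359e-04 -4.69642380e-04 -9.28490079e-04 -2.30633188e-03
  7.22426607e-05  7.42137929e-04] 0.011182824434535542
the job is handed in; nothing more can be done
None
```

The job is handed in: the marble is in the ring pocket, and the arm is holding the tray by its fin, still and level to within about 2°, with its underside 12 cm above the light pad and the marble within about 6 mm of the pad's middle. The run took about 27 s of the 59 s allowed, and I saw no disturbance to the rods, gem, pan or paddle. The hand-in call returned no verdict.

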